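Release the short objective from its push-pull dock

ROBOT

A 7-joint arm with a two-finger parallel gripper is mounted at the origin on the work surface. World frame = base frame: x ahead of the robot, y to its left, z up, the work surface at z = 0. Lengths are in m, angles in degrees, forces in N, time in s.
With the tool pointing down it reaches from about 0.4 to 0.875 m from the base axis. Payload 4.4 kg.
Tool frame: the origin (TCP) lies between the finger pads; the fingertips stand 19 mm ahead of it and the grasp point (between the pads) is the TCP; z points along the fingers, y is the line along which they close (so a half turn about z gives the same grasp; the last joint's range is limited). The gripper opens to 85 mm and grips with 20 to 120 N. Pads are 22 mm wide; open, the fingers measure 114 mm over their backs; the gripper's body (76 mm by 85 mm) begins 54 mm behind the grasp point. The pads swing forward as they close: fully open they stand 13 mm farther back than shut.
Start: joints at [-67.139, 36.005, 2.206, 86.941, -1.547, 57.084, -1.146], TCP at [0.291, 0.581, 0.25] pointing down, gripper open.
Joint ranges: [-175.42, 175.42], [-21.48, 121.26], [-71.46, 75.88], [10.55, 141.38], [-63.04, 243.04], [13.31, 113.54], [-168.57, 168.57]. Speed limits (degrees/s): [147.25, 147.25, 180, 180, 180, 180, 180].

INTERFACE

Orientations are given as [roll, pitch, yaw] about the fixed x, y, z axes, in that order (R = Rz(yaw) Ry(pitch) Rx(roll)).
In Python, from bench import arm gives the robot as it stands. The module is installed in compiled form; this text tells all that it offers.
- The arm moves only by the tool apply_moves, never from a script. Its argument "motion" is a list of rows, each an object of numbers: "dx", "dy", "dz": the shift along the tool's x, y, z in mm; "rx", "ry", "rz": the turn, a rotation vector about the tool's x, y, z in rad; "claw": the finger opening in mm, from 0 to 85.4. In form: [{"dx": .., "dy": .., "dz": .., "rx": .., "ry": .., "rz": .., "claw": ..}, ...]. A call has 1 to 8 rows; each row shifts and turns the commanded pose from where the row before left it, along the tool's axes as they then stand; what a row does not reach is not made up. A row lasts 1/8 s, in which the tool goes at most 62.5 mm and 10.7 degrees, less where a joint would pass 70% of its speed; a pose out of reach is approached as far as the arm can. A call is refused whole if a number of a shift passes 62.5 or a number of a turn 0.188, either way. A call with a gripper value outside its range is refused whole. The fingers move at their own pace and stop on an object; "newtons" is the grip in N (left out, the last holds). Time passes only in rows, so rows that do not move let the fingers close. It gives the time, the measured TCP pose, the force, the opening and the grip force at its end, in the units of the state.
- arm.state(): the state, without advancing time (a new reading comes with each control period).
- arm.snapshot(name): name is "side" or "top"; returns the picture (420x560x3 uint8, red, green, blue); there is no depth.
- arm.get_calibration(name): a dict with "fx", "fy", "cx", "cy" (pixels), "eye" and "orientation" of the camera in the world. Camera axes: x right, y down, z forward; pixel columns grow to the right and rows downward; lengths in m; the calibration is good to about 2 mm. A picture is of the moment at which its call begins. get_calibration takes no time and is no camera call.
- arm.job_done(): hands the job in; it is judged then, once.
Trained networks look in the newest picture that a camera, given by its name, has taken for a name from the list of things; names that differ only in an ending like _2 or _b are one class to them, and where a whole thing is asked for, a point or a joint stands for the part that bears it (a point fixed in the world has none). Each returns a list of dicts, best first, with "score" (0 to 1); they miss things now and then, are a little off and sometimes report something else, mostly with a low value. They report only what shows in the picture. A call takes as long as a camera call.
- arm.boxes_of(name, camera): "rect" ([left, top, right, bottom] as shares, 0 to 1, of the picture: columns of its width, rows of its height, round what is visible of it).
- arm.regions_of(name, camera): "mask" (420x560 bool, what is visible of it) and "rect" ([left, top, right, bottom] as shares, 0 to 1, of the picture: columns of its width, rows of its height, round what is visible of it).
- arm.mark_of(name, camera): "location" ([column, row] as shares, 0 to 1, of the picture: columns of its width, rows of its height: a listed point, or the origin of a listed thing).
The state is a dict: "time": time; "joint_pos": joint angles; "joint_velocities": joint speeds; "tau": joint torques, N m; "ee_pos": TCP position; "orientation": TCP orientation; "wrist_force": force on the tool from outside, world axes, zero at the start; "torque": the same for the moment, N m; "grip_width": opening from 0.0 (shut) to 1.0 (fully open); "gripper_force": force on a finger pad.
Only numpy, scipy, OpenCV 4.12 (cv2) and the standard library are available. Lean on these libraries where they do the work, as an engineer would, in place of code of your own. Each camera call takes 0.05 s, during which the arm holds its last target. There are 200 camera calls.

TASK

Three microscope objectives stand locked, lens up, in upright docks on the bench. Take the shortest one: pull its ribbed collar straight up against its spring until it unlocks, draw the objective out of its dock, and stand it upright in the steel tray that holds the little bottle, set down gently rather than dropped. Leave the two taller objectives where they are.

Things in the scene. Friction and masses are not known exactly. Their poses are not given: they have to be found in the camera images.
- short_collar (a point): centre (on the axis, half-way up) of the dark ribbed collar of the SHORTEST objective: collar 52 mm across, 28 mm tall, z up; grip it from above, fingers either side. Barrel top is 34 mm above this point, the flat 32 mm wide foot 52 mm below it (collar home). Docked, this point is 68 mm above the bench; the dock neck, 48 mm across, ends 52 mm above the bench and holds the spigot 36 mm deep
- short_slide (a joint): how far this collar is pulled up along its objective (0.3 kg), m: 0 home, 0.012 fully back; the spring drives it home with 5 N at 0, 11 N at 0.012. Four spigot lugs, 41 mm across, lock under the neck lip: pulling the barrel does not free it; lifting the collar about 7 mm draws them in and the objective comes up with the collar, which then springs home by itself
- tray_spot (a point): middle of the clear end of the steel tray, on its inner floor, 4 mm above the bench; z up, y along the tray. Tray 110 mm (x) by 180 mm (y), walls 4 mm thick and 15 mm tall; its middle is 40 mm from here along +y, its nearer end wall 50 mm along -y. A small bottle (26 mm across, 55 mm tall) stands in it about 100 mm from here along +y
- slim_collar (a point): centre of the collar (52 mm across, 28 mm tall) of the tall slim objective, whose barrel stands 52 mm above its collar's top; in a like dock; not to be disturbed
- tapered_collar (a point): centre of the collar (52 mm across, 28 mm tall) of the tall tapered objective, whose barrel stands 42 mm above its collar's top; in a like dock; not to be disturbed

How it is judged:
By the outcome, as a careful person would: the job done as asked, in the order asked, and still so for the second after the job is handed in, with the robot touching nothing.
It also fails if it takes over 38 s, if anything falls off the work surface, if the arm or the gripper's body presses on something with over 40 N, if the wrist force passes 120 N, or if a joint passes its speed limit or range.

## Working session

There is one attempt and no reset: what is moved stays moved. The work goes in short steps, Python scripts to look and compute and a tool call to move; the robot and the scene stay as the last step left them, time stands still between calls to the robot, and variables do not carry over. Pictures are saved under pics/ and viewed, at most 10 in all, crops included, and the job is handed in when it is done.

Besides the shell and the picture viewer there is one more tool, called after "Call:" as name(argument=value, ...), one argument or row to a line, values as JSON. apply_moves: Moves the arm, as the interface text tells. Its arguments: {"type":"object","properties":{"motion":{"type":"array","items":{"type":"object","properties":{"dx":{"type":"number"},"dy":{"type":"number"},"dz":{"type":"number"},"rx":{"type":"number"},"ry":{"type":"number"},"rz":{"type":"number"},"claw":{"type":"number"}}}},"newtons":{"type":"number"}},"required":["motion"]}

```bash
mkdir -p pics; cat > h.py <<'E'
import numpy as np, cv2
from scipy.spatial.transform import Rotation as R
from bench import arm
def cam(n):
    c=arm.get_calibration(n); o=np.array(c["orientation"],float)
    Rm=o if o.shape==(3,3) else R.from_euler('xyz',o,degrees=True).as_matrix()
    return c,Rm,np.array(c["eye"],float)
def ray(n,s):
    c,Rm,e=cam(n); u,v=s[0]*560,s[1]*420
    d=Rm@np.array([(u-c["cx"])/c["fx"],(v-c["cy"])/c["fy"],1]); return e,d/np.linalg.norm(d)
def atz(n,s,z):
    e,d=ray(n,s); return e+d*(z-e[2])/d[2]
def proj(n,p):
    c,Rm,e=cam(n); q=Rm.T@(np.array(p)-e); return np.array([c["fx"]*q[0]/q[2]+c["cx"],c["fy"]*q[1]/q[2]+c["cy"]])
def snap(n,f=None):
    im=arm.snapshot(n)
    if f: cv2.imwrite('pics/'+f,im[:,:,::-1])
    return im
E
python3 - <<'E'
from h import *
print(arm.state())
for n in("side","top"):
    print(arm.get_calibration(n)); snap(n,n+'0.png')
    for k,z in(("short_collar",.068),("slim_collar",.068),("tapered_collar",.068),("tray_spot",.004)):
        for d in arm.mark_of(k,n)[:3]: print(n,k,round(d["score"],2),np.round(np.array(d["location"])*[560,420],1),np.round(atz(n,d["location"],z),4))
E
```

```text
{'time': 0.0, 'joint_pos': array([-67.14109958,  36.05887844,   2.20273882,  86.9964357 ,
        -1.54466791,  57.08388443,  -1.1467624 ]), 'joint_velocities': array([-0.01079214, -0.02484569,  0.06619441, -0.12712715,  0.03286239,
        0.01969907,  0.02444278]), 'tau': array([ 8.49474454e-04, -5.63387740e+01,  1.22636128e+00, -1.93437606e+01,
        1.09947912e-02,  1.03750298e-02,  9.76037342e-06]), 'ee_pos': array([0.29105669, 0.5805298 , 0.24938712]), 'orientation': array([-1.79890536e+02,  3.50633008e-03,  1.53371304e+02]), 'wrist_force': array([-0.77179662, -0.0587903 , -0.8764999 ]), 'torque': array([0.04007363, 0.00454426, 0.03183076]), 'gripper_force': 0.0, 'grip_width': 1.0053847082021676}
{'fx': 402.8264425860156, 'fy': 402.8264425860156, 'cx': 277.50675061577414, 'cy': 219.27131775284363, 'eye': array([ 0.47651565, -0.39498472,  0.59565181]), 'orientation': array([-140.41194551,   -0.31649119,   -9.67147149])}
side short_collar 0.65 [325.7 159.5] [0.6702 0.1676 0.068 ]
side slim_collar 0.65 [388.1 320.5] [ 0.6754 -0.1734  0.068 ]
side slim_collar 0.29 [323.9 159.9] [0.6665 0.1671 0.068 ]
side tapered_collar 0.85 [332.1 232.4] [ 0.6372 -0.0079  0.068 ]
side tray_spot 0.74 [209.9 305.4] [ 0.4236 -0.0736  0.004 ]
{'fx': 413.1467270363481, 'fy': 413.1467270363481, 'cx': 280.9465327769149, 'cy': 215.20332381141188, 'eye': array([0.48451108, 0.00288363, 0.73704277]), 'orientation': array([-1.75598661e+02, -1.47095680e-01, -9.05580266e+01])}
top short_collar 0.55 [182.9 131.9] [0.6753 0.161  0.068 ]
top slim_collar 0.87 [387.1 132.5] [ 0.6712 -0.1759  0.068 ]
top tapered_collar 0.95 [288.4 155.4] [ 0.6344 -0.0125  0.068 ]
top tapered_collar 0.19 [322.1 277.3] [ 0.4354 -0.0645  0.068 ]
top tray_spot 0.9 [324.3 280. ] [ 0.4259 -0.0747  0.004 ]
```

View pics/side0.png

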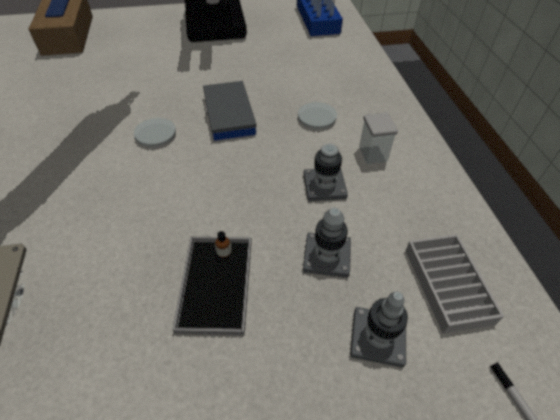

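View pics/top0.png

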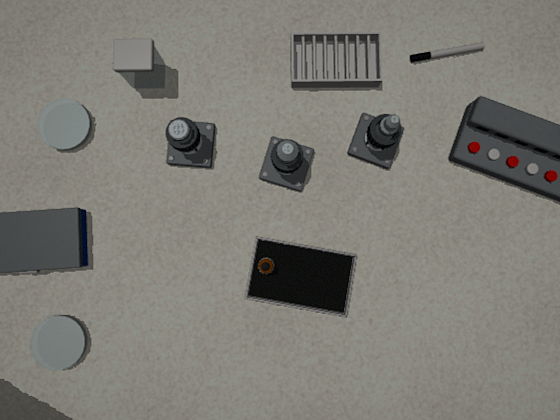

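The side view shows three objectives at about (327,160), (332,232) and (388,320). The top view shows them at (183,132), (288,155) and (387,132). The tray is at (215,285) in side and (300,275) in top, with the bottle at its +y end. I'll confirm the heights in an enlarged crop with the predicted barrel tops overlaid.

```bash
python3 - <<'E'
from h import *
def tri(a,b):
    (e1,d1),(e2,d2)=ray("side",a),ray("top",b)
    t=np.linalg.lstsq(np.c_[d1,-d2],e2-e1,rcond=None)[0]
    p,q=e1+d1*t[0],e2+d2*t[1]; return (p+q)/2,np.linalg.norm(p-q)
D={}
ims={}
for n in("side","top"):
    ims[n]=snap(n)
    for k in("short_collar","slim_collar","tapered_collar","tray_spot"):
        D[n,k]=arm.mark_of(k,n)[0]["location"]
    for k in("short_collar","slim_collar","tapered_collar"):
        for r in arm.regions_of(k,n)[:2]: print(n,k,round(r["score"],2),np.round(np.array(r["rect"])*[560,420,560,420]),int(r["mask"].sum()))
P={}
for k in("short_collar","slim_collar","tapered_collar","tray_spot"):
    P[k],g=tri(D["side",k],D["top",k]); print(k,np.round(P[k],4),round(g,4))
# tray outline -> yaw: threshold dark in the top image
im=ims["top"]; m=(im.max(2)<45).astype(np.uint8)
m[:,:240]=0;m[:225]=0;m[:,365:]=0;m[325:]=0
c=max(cv2.findContours(m,0,2)[0],key=cv2.contourArea); r=cv2.minAreaRect(c); b=cv2.boxPoints(r)
print(r); print(np.round([atz("top",q/[560,420],.004) for q in b],4))
out=[]
for n,(x0,y0,w,h) in(("side",(270,130,160,240)),("top",(150,90,270,120))):
    s=480/max(w,h); c=cv2.resize(ims[n][y0:y0+h,x0:x0+w,::-1],None,fx=s,fy=s,interpolation=2)
    c=cv2.convertScaleAbs(c,alpha=1.6)
    for k,t in(("short_collar",.034),("slim_collar",.066),("tapered_collar",.056)):
        p=P[k].copy();p[2]=.068
        for z,col in((p[2],(0,0,255)),(p[2]+.034,(0,255,0)),(p[2]+t,(255,0,255))):
            q=(proj(n,[p[0],p[1],z])-[x0,y0])*s; cv2.circle(c,tuple(int(v) for v in q),3,col,-1)
    out.append(c)
H=max(o.shape[0] for o in out)
cv2.imwrite('pics/crop.png',np.hstack([cv2.copyMakeBorder(o,0,H-o.shape[0],0,0,0) for o in out])[:,:800])
E
```

```text
side short_collar 0.9 [315. 150. 340. 175.] 456
side slim_collar 0.75 [364. 301. 409. 339.] 802
side slim_collar 0.65 [170. 235. 248. 333.] 6344
side tapered_collar 0.64 [318. 223. 348. 251.] 487
top short_collar 0.92 [163. 116. 200. 151.] 538
top slim_collar 0.67 [368. 116. 402. 150.] 534
top tapered_collar 0.89 [273. 144. 300. 174.] 383
short_collar [0.6678 0.1572 0.0801] 0.0083
slim_collar [ 0.6714 -0.1715  0.0778] 0.001
tapered_collar [ 0.6327 -0.0115  0.0713] 0.0056
tray_spot [ 0.4221 -0.0708 -0.0123] 0.0053
((300.1960144042969, 275.6719970703125), (97.04535675048828, 57.60111618041992), 10.30484676361084)
[[ 0.4006  0.0608  0.004 ]
 [ 0.4996  0.0422  0.004 ]
 [ 0.4674 -0.1263  0.004 ]
 [ 0.3689 -0.106   0.004 ]]
```

View pics/crop.png

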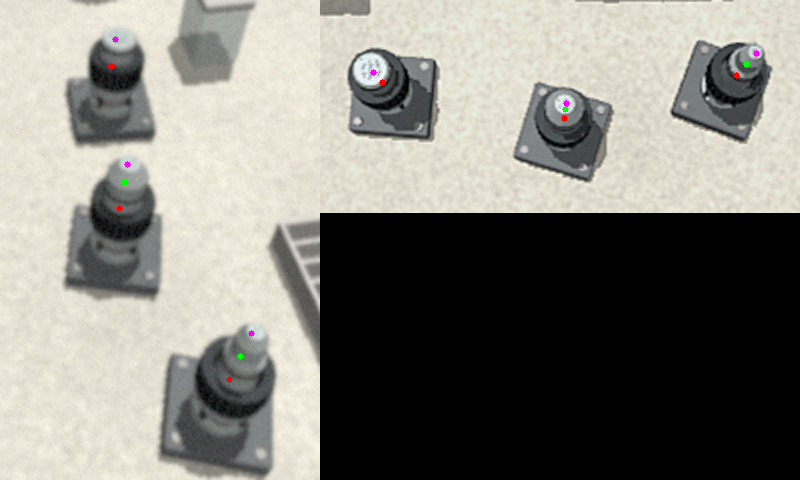

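The short objective is the far one, at (327,160) in side and (183,132) in top. Its barrel top matches the 34 mm marker, and the other two stand taller. Next I'll refine its axis from the barrel top and collar together.

```bash
cat >> h.py <<'E'
def collar(n,k,z0):
    # fit collar cylinder silhouette centre by matching its projected bounding box
    from scipy.optimize import least_squares
    r=np.array(arm.regions_of(k,n)[0]["rect"])*[560,420,560,420]
    a=np.linspace(0,2*np.pi,60)
    def box(p):
        q=np.array([proj(n,[p[0]+.026*np.cos(t),p[1]+.026*np.sin(t),z0+h]) for t in a for h in(-.014,.014)])
        return np.r_[q.min(0),q.max(0)]
    s=least_squares(lambda p:box(p)-r,[.67,.16]); return s.x,s.fun
E
python3 - <<'E'
from h import *
print("top barrel",atz("top",[178.7/560,129.4/420],.102),"side barrel",atz("side",[329.5/560,150/420],.102))
for n in("side","top"):
    snap(n); print(n,*[np.round(v,4) for v in collar(n,"short_collar",.068)])
    print([np.round(atz(n,d["location"],.068),4) for d in arm.mark_of("short_collar",n)])
s=arm.state();print(R.from_euler('xyz',s["orientation"],degrees=True).as_matrix().round(3))
E
```

```text
top barrel [0.66962987 0.15954253 0.102     ] side barrel [0.67100282 0.15564068 0.102     ]
side [0.6723 0.1627] [ 0.8068 -2.0501 -0.7801  1.9378]
[array([0.6666, 0.1604, 0.068 ])]
top [0.6691 0.1595] [ 0.1774  0.6669 -0.1851 -0.6849]
[array([0.6714, 0.1611, 0.068 ]), array([ 0.4304, -0.0669,  0.068 ])]
[[-0.894  0.448  0.   ]
 [ 0.448  0.894  0.   ]
 [ 0.     0.    -1.   ]]
```

Call:
apply_moves(
  motion=[
    {"dx": -30,"dy": -12,"claw": 85},
    {"dx": -45,"dy": -18},
    {"dx": -45,"dy": -18},
    {"dx": -45,"dy": -18},
    {"dx": -45,"dy": -18},
    {"dx": -45,"dy": -18},
    {"dx": -45,"dy": -18},
    {"dx": -45,"dy": -18},
  ],
  newtons=60,
)

```text
validation failed for argument at $.mo...
```

Call:
apply_moves(
  motion=[
    {"dx": -45,"dy": -17},
    {"dx": -45,"dy": -17},
    {"dx": -40,"dy": -15},
    {"dx": -32,"dy": -12},
    {"dx": -20,"dy": -7},
    {"dz": 15},
    {"dz": 15},
    {},
  ],
)

```text
validation failed for argument at $.mo...
```

```bash
cat >> h.py <<'E'
def goto(x,y,z):
    s=arm.state(); M=R.from_euler('xyz',s["orientation"],degrees=True).as_matrix()
    print("t",round(s["time"],2),"pos",s["ee_pos"].round(4),"rpy",s["orientation"].round(2),"F",s["wrist_force"].round(1),"grip",s["gripper_force"],s["grip_width"])
    print("tool mm",(M.T@(np.array([x,y,z])-s["ee_pos"])*1000).round(1))
E
python3 - <<'E'
from h import *
goto(.670,.160,.066)
snap("side","s1.png");snap("top")
for n in("side","top"):
    for d in arm.mark_of("short_collar",n): print(n,d["score"],np.round(atz(n,d["location"],.068),4))
print(collar("side","short_collar",.068))
E
```

```text
t 1.6 pos [0.2914 0.5811 0.2503] rpy [179.99  -0.   153.37] F [ 0.1 -0.1 -0.1] grip 0.0 0.9984062870035836
tool mm [-527.2 -206.7  184.3]
side 0.88 [0.6675 0.1731 0.068 ]
top 0.67 [0.6749 0.1589 0.068 ]
(array([0.66670562, 0.1563375 ]), array([ 2.43258014, -1.91131637, -2.35403828,  1.91130447]))
```

View pics/s1.png

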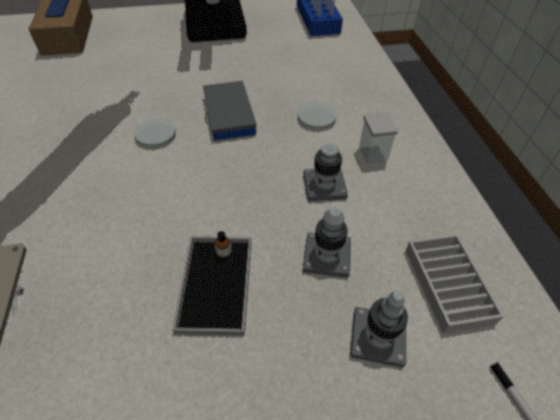

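Both calls were refused and the scene is unchanged: the arm hasn't moved and the short objective is still at (327,160). Each row probably needs every field, so I'll send them in full.

Call:
apply_moves(
  motion=[
    {"dx": -30,"dy": -12,"dz": 0,"rx": 0,"ry": 0,"rz": 0,"claw": 85},
    {"dx": -45,"dy": -18,"dz": 0,"rx": 0,"ry": 0,"rz": 0,"claw": 85},
    {"dx": -45,"dy": -18,"dz": 0,"rx": 0,"ry": 0,"rz": 0,"claw": 85},
    {"dx": -45,"dy": -18,"dz": 0,"rx": 0,"ry": 0,"rz": 0,"claw": 85},
    {"dx": -45,"dy": -18,"dz": 0,"rx": 0,"ry": 0,"rz": 0,"claw": 85},
    {"dx": -45,"dy": -18,"dz": 0,"rx": 0,"ry": 0,"rz": 0,"claw": 85},
    {"dx": -45,"dy": -18,"dz": 0,"rx": 0,"ry": 0,"rz": 0,"claw": 85},
    {"dx": -45,"dy": -18,"dz": 0,"rx": 0,"ry": 0,"rz": 0,"claw": 85},
  ],
  newtons=60,
)

```text
time: 2.85
ee_pos: [0.5389, 0.3019, 0.2505]
orientation: [180.0, 0.0, 153.4]
wrist_force: [-0.4, 1.3, 0.5]
grip_width: 0.995
gripper_force: 0.0
```

Call:
apply_moves(
  motion=[
    {"dx": -45,"dy": -17,"dz": 0,"rx": 0,"ry": 0,"rz": 0,"claw": 85},
    {"dx": -45,"dy": -17,"dz": 0,"rx": 0,"ry": 0,"rz": 0,"claw": 85},
    {"dx": -40,"dy": -15,"dz": 0,"rx": 0,"ry": 0,"rz": 0,"claw": 85},
    {"dx": -32,"dy": -12,"dz": 0,"rx": 0,"ry": 0,"rz": 0,"claw": 85},
    {"dx": -19,"dy": -7,"dz": 10,"rx": 0,"ry": 0,"rz": 0,"claw": 85},
    {"dx": 0,"dy": 0,"dz": 25,"rx": 0,"ry": 0,"rz": 0,"claw": 85},
    {"dx": 0,"dy": 0,"dz": 20,"rx": 0,"ry": 0,"rz": 0,"claw": 85},
    {"dx": 0,"dy": 0,"dz": 0,"rx": 0,"ry": 0,"rz": 0,"claw": 85},
  ],
)

```text
time: 3.85
ee_pos: [0.6673, 0.1618, 0.1928]
orientation: [-179.8, -0.2, 153.4]
wrist_force: [0.0, 0.1, -0.4]
grip_width: 0.999
gripper_force: 0.0
```

```bash
python3 - <<'E'
from h import *
goto(.670,.160,.066)
im=snap("side");
c=cv2.resize(im[60:220,240:440,::-1],None,fx=4,fy=3.75*1.0,interpolation=2)
cv2.imwrite('pics/s2.png',cv2.convertScaleAbs(c,alpha=1.5))
for d in arm.mark_of("short_collar","side"): print(d["score"],np.round(atz("side",d["location"],.068),4))
print(collar("side","short_collar",.068))
E
```

```text
t 3.85 pos [0.6673 0.1618 0.1928] rpy [-179.85   -0.24  153.44] F [ 0.   0.1 -0.4] grip 0.0 0.9994382971595254
tool mm [ -3.8  -0.  126.8]
(array([0.67109351, 0.15786664]), array([ 1.25964883, -3.38003645, -1.21772544,  3.19009938]))
```

View pics/s2.png

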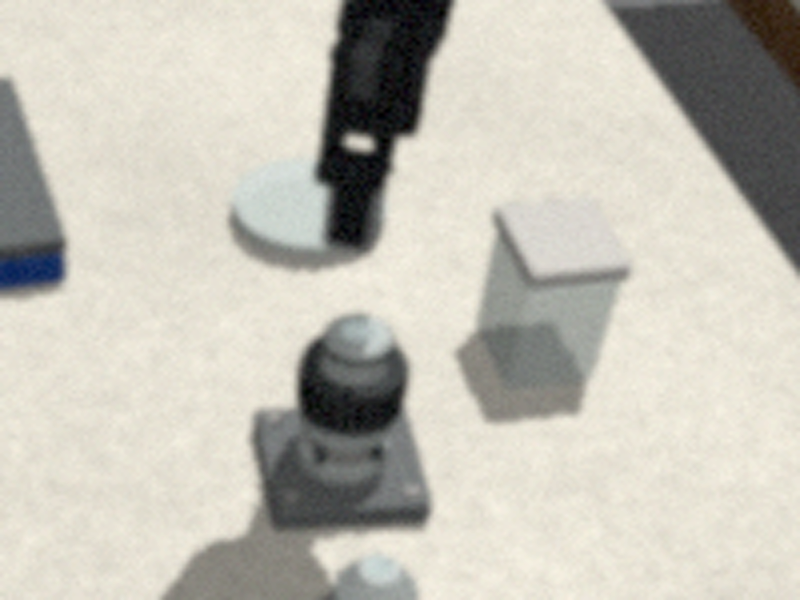

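The side view shows the open fingers above and in line with the short objective: fingertip near crop (348,240), collar centre near crop (354,385). The axis is best put at (0.671, 0.1595), so I'll descend there.

Call:
apply_moves(
  motion=[
    {"dx": -2,"dy": 0,"dz": 5,"rx": 0,"ry": 0,"rz": 0,"claw": 85},
    {"dx": -1,"dy": 0,"dz": 18,"rx": 0,"ry": 0,"rz": 0,"claw": 85},
    {"dx": 0,"dy": 0,"dz": 20,"rx": 0,"ry": 0,"rz": 0,"claw": 85},
    {"dx": 0,"dy": 0,"dz": 20,"rx": 0,"ry": 0,"rz": 0,"claw": 85},
    {"dx": 0,"dy": 0,"dz": 15,"rx": 0,"ry": 0,"rz": 0,"claw": 85},
    {"dx": 0,"dy": 0,"dz": 8,"rx": 0,"ry": 0,"rz": 0,"claw": 85},
    {"dx": 0,"dy": 0,"dz": 0,"rx": 0,"ry": 0,"rz": 0,"claw": 85},
    {"dx": 0,"dy": 0,"dz": 0,"rx": 0,"ry": 0,"rz": 0,"claw": 85},
  ],
)

```text
time: 5.0
ee_pos: [0.6725, 0.1599, 0.11]
orientation: [179.9, 0.1, 153.4]
wrist_force: [-0.7, 0.1, -0.0]
grip_width: 0.993
gripper_force: 0.0
```

```bash
python3 - <<'E'
from h import *
goto(.671,.1595,.066)
a=snap("side")[90:220,260:400,::-1]; b=snap("top")[60:190,110:250,::-1]
c=np.hstack([cv2.resize(v,(400,372),interpolation=2) for v in(a,b)])
cv2.imwrite('pics/s3.png',cv2.convertScaleAbs(c,alpha=1.6))
E
```

```text
t 5.0 pos [0.6725 0.1599 0.11  ] rpy [1.7994e+02 6.0000e-02 1.5336e+02] F [-0.7  0.1 -0. ] grip 0.0 0.9933386435089011
tool mm [ 1.2 -1.1 44. ]
```

View pics/s3.png

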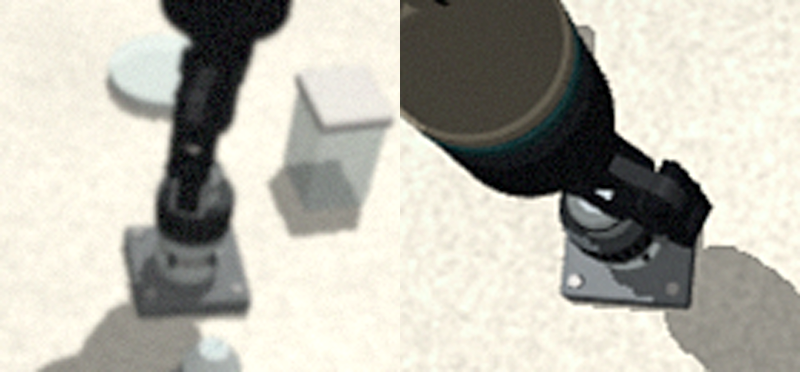

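Side: the near finger at crop (187,190) is just in front of the collar at (195,215). Top: the finger clears the collar at crop (610,225). I'll finish the descent and close gently.

Call:
apply_moves(
  motion=[
    {"dx": 1,"dy": -1,"dz": 10,"rx": 0,"ry": 0,"rz": 0,"claw": 85},
    {"dx": 0,"dy": 0,"dz": 15,"rx": 0,"ry": 0,"rz": 0,"claw": 85},
    {"dx": 0,"dy": 0,"dz": 12,"rx": 0,"ry": 0,"rz": 0,"claw": 85},
    {"dx": 0,"dy": 0,"dz": 6,"rx": 0,"ry": 0,"rz": 0,"claw": 85},
    {"dx": 0,"dy": 0,"dz": 0,"rx": 0,"ry": 0,"rz": 0,"claw": 70},
    {"dx": 0,"dy": 0,"dz": 0,"rx": 0,"ry": 0,"rz": 0,"claw": 60},
    {"dx": 0,"dy": 0,"dz": 0,"rx": 0,"ry": 0,"rz": 0,"claw": 52},
    {"dx": 0,"dy": 0,"dz": 0,"rx": 0,"ry": 0,"rz": 0,"claw": 45},
  ],
  newtons=25,
)

```text
time: 6.1
ee_pos: [0.6712, 0.1598, 0.0671]
orientation: [179.9, 0.1, 153.4]
wrist_force: [0.1, 1.5, 1.5]
grip_width: 0.602
gripper_force: 26.0
```

Call:
apply_moves(
  motion=[
    {"dx": 0,"dy": 0,"dz": 0,"rx": 0,"ry": 0,"rz": 0,"claw": 40},
    {"dx": 0,"dy": 0,"dz": 0,"rx": 0,"ry": 0,"rz": 0,"claw": 40},
  ],
)

```text
time: 6.35
ee_pos: [0.6712, 0.1598, 0.067]
orientation: [179.9, 0.1, 153.4]
wrist_force: [0.4, 0.3, 4.6]
grip_width: 0.601
gripper_force: 26.1
```

Call:
apply_moves(
  motion=[
    {"dx": 0,"dy": 0,"dz": 0,"rx": 0,"ry": 0,"rz": 0,"claw": 40},
    {"dx": 0,"dy": 0,"dz": 0,"rx": 0,"ry": 0,"rz": 0,"claw": 40},
    {"dx": 0,"dy": 0,"dz": -2,"rx": 0,"ry": 0,"rz": 0,"claw": 40},
    {"dx": 0,"dy": 0,"dz": -2,"rx": 0,"ry": 0,"rz": 0,"claw": 40},
    {"dx": 0,"dy": 0,"dz": 0,"rx": 0,"ry": 0,"rz": 0,"claw": 40},
  ],
  newtons=70,
)

```text
time: 6.98
ee_pos: [0.6704, 0.1595, 0.0695]
orientation: [-180.0, -0.0, 153.4]
wrist_force: [3.3, 1.2, -6.3]
grip_width: 0.591
gripper_force: 73.6
```

Call:
apply_moves(
  motion=[
    {"dx": 0,"dy": 0,"dz": -2,"rx": 0,"ry": 0,"rz": 0,"claw": 40},
    {"dx": 0,"dy": 0,"dz": -2,"rx": 0,"ry": 0,"rz": 0,"claw": 40},
    {"dx": 0,"dy": 0,"dz": -2,"rx": 0,"ry": 0,"rz": 0,"claw": 40},
    {"dx": 0,"dy": 0,"dz": -2,"rx": 0,"ry": 0,"rz": 0,"claw": 40},
    {"dx": 0,"dy": 0,"dz": 0,"rx": 0,"ry": 0,"rz": 0,"claw": 40},
  ],
)

```text
time: 7.6
ee_pos: [0.6709, 0.1597, 0.079]
orientation: [179.9, 0.0, 153.4]
wrist_force: [1.9, 1.5, -5.5]
grip_width: 0.595
gripper_force: 74.3
```

Call:
apply_moves(
  motion=[
    {"dx": 0,"dy": 0,"dz": -5,"rx": 0,"ry": 0,"rz": 0,"claw": 40},
    {"dx": 0,"dy": 0,"dz": -8,"rx": 0,"ry": 0,"rz": 0,"claw": 40},
    {"dx": 0,"dy": 0,"dz": -8,"rx": 0,"ry": 0,"rz": 0,"claw": 40},
    {"dx": 0,"dy": 0,"dz": -8,"rx": 0,"ry": 0,"rz": 0,"claw": 40},
    {"dx": 0,"dy": 0,"dz": -10,"rx": 0,"ry": 0,"rz": 0,"claw": 40},
    {"dx": 0,"dy": 0,"dz": -10,"rx": 0,"ry": 0,"rz": 0,"claw": 40},
    {"dx": 0,"dy": 0,"dz": -6,"rx": 0,"ry": 0,"rz": 0,"claw": 40},
    {"dx": 0,"dy": 0,"dz": 0,"rx": 0,"ry": 0,"rz": 0,"claw": 40},
  ],
)

```text
time: 8.6
ee_pos: [0.6708, 0.1593, 0.134]
orientation: [180.0, 0.0, 153.4]
wrist_force: [0.2, 0.3, -2.4]
grip_width: 0.587
gripper_force: 74.9
```

```bash
python3 - <<'E'
from h import *
goto(.426,-.073,.134)
a=snap("side")
for n in("side","top"):
    if n=="top": snap(n)
    for d in arm.mark_of("tray_spot",n)[:1]: print(n,d["score"],np.round(atz(n,d["location"],.004),4))
c=cv2.resize(a[90:220,250:400,::-1],(600,520),interpolation=2)
cv2.imwrite('pics/s4.png',cv2.convertScaleAbs(c,alpha=1.6))
E
```

```text
t 8.6 pos [0.6708 0.1593 0.134 ] rpy [1.7997e+02 4.0000e-02 1.5336e+02] F [ 0.2  0.3 -2.4] grip 74.94089841842651 0.5869231560312705
tool mm [ 1.147e+02 -3.174e+02 -3.000e-01]
side 0.75 [ 0.4239 -0.0722  0.004 ]
top 0.68 [ 0.424  -0.0699  0.004 ]
```

View pics/s4.png

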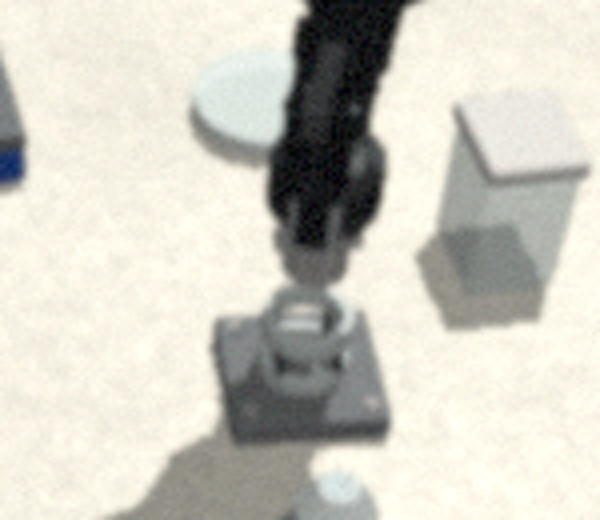

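The objective is out: the empty dock neck shows at crop (305,330), and its foot hangs clear at (315,270). Now I'll carry it to the tray.

Call:
apply_moves(
  motion=[
    {"dx": 3,"dy": -8,"dz": 0,"rx": 0,"ry": 0,"rz": 0,"claw": 40},
    {"dx": 7,"dy": -18,"dz": 0,"rx": 0,"ry": 0,"rz": 0,"claw": 40},
    {"dx": 10,"dy": -28,"dz": 0,"rx": 0,"ry": 0,"rz": 0,"claw": 40},
    {"dx": 12,"dy": -33,"dz": 0,"rx": 0,"ry": 0,"rz": 0,"claw": 40},
    {"dx": 12,"dy": -33,"dz": 0,"rx": 0,"ry": 0,"rz": 0,"claw": 40},
    {"dx": 12,"dy": -33,"dz": 0,"rx": 0,"ry": 0,"rz": 0,"claw": 40},
    {"dx": 12,"dy": -33,"dz": 0,"rx": 0,"ry": 0,"rz": 0,"claw": 40},
    {"dx": 12,"dy": -33,"dz": 0,"rx": 0,"ry": 0,"rz": 0,"claw": 40},
  ],
)

```text
time: 9.8
ee_pos: [0.4996, -0.0017, 0.1335]
orientation: [-180.0, 0.0, 153.3]
wrist_force: [0.7, -1.0, -4.1]
grip_width: 0.587
gripper_force: 74.9
```

Call:
apply_moves(
  motion=[
    {"dx": 12,"dy": -33,"dz": 0,"rx": 0,"ry": 0,"rz": 0,"claw": 40},
    {"dx": 12,"dy": -33,"dz": 0,"rx": 0,"ry": 0,"rz": 0,"claw": 40},
    {"dx": 8,"dy": -21,"dz": 0,"rx": 0,"ry": 0,"rz": 0,"claw": 40},
    {"dx": 4,"dy": -11,"dz": 0,"rx": 0,"ry": 0,"rz": 0,"claw": 40},
    {"dx": 0,"dy": 0,"dz": 0,"rx": 0,"ry": 0,"rz": 0,"claw": 40},
    {"dx": 0,"dy": 0,"dz": 0,"rx": 0,"ry": 0,"rz": 0,"claw": 40},
  ],
)

```text
time: 10.55
ee_pos: [0.4259, -0.0714, 0.1334]
orientation: [179.9, 0.1, 153.4]
wrist_force: [0.2, -0.3, -3.8]
grip_width: 0.593
gripper_force: 74.9
```

```bash
python3 - <<'E'
from h import *
goto(.425,-.072,.056)
a=snap("side"); b=snap("top")
c=np.hstack([cv2.resize(v,(400,400),interpolation=2) for v in(a[200:360,140:300,::-1],b[200:360,220:380,::-1])])
cv2.imwrite('pics/s5.png',cv2.convertScaleAbs(c,alpha=1.6))
E
```

```text
t 10.55 pos [ 0.4259 -0.0714  0.1334] rpy [1.7994e+02 7.0000e-02 1.5343e+02] F [ 0.2 -0.3 -3.8] grip 74.90238904953003 0.5928463507612034
tool mm [ 0.6 -1.1 77.4]
```

View pics/s5.png

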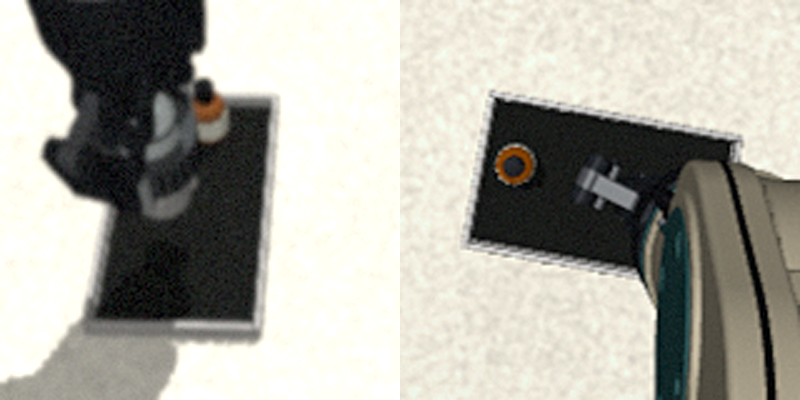

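The objective hangs over the clear end of the tray, with its foot at side crop (165,205). The bottle is clear of the finger in the top view: (515,163) against (590,180). Lowering now.

Call:
apply_moves(
  motion=[
    {"dx": 0,"dy": 0,"dz": 6,"rx": 0,"ry": 0,"rz": 0,"claw": 40},
    {"dx": 0,"dy": 0,"dz": 12,"rx": 0,"ry": 0,"rz": 0,"claw": 40},
    {"dx": 0,"dy": 0,"dz": 14,"rx": 0,"ry": 0,"rz": 0,"claw": 40},
    {"dx": 0,"dy": 0,"dz": 12,"rx": 0,"ry": 0,"rz": 0,"claw": 40},
    {"dx": 0,"dy": 0,"dz": 10,"rx": 0,"ry": 0,"rz": 0,"claw": 40},
    {"dx": 0,"dy": 0,"dz": 8,"rx": 0,"ry": 0,"rz": 0,"claw": 40},
    {"dx": 0,"dy": 0,"dz": 4,"rx": 0,"ry": 0,"rz": 0,"claw": 40},
    {"dx": 0,"dy": 0,"dz": 0,"rx": 0,"ry": 0,"rz": 0,"claw": 40},
  ],
)

```text
time: 11.65
ee_pos: [0.4251, -0.0721, 0.0674]
orientation: [180.0, -0.1, 153.4]
wrist_force: [0.6, -0.3, -3.7]
grip_width: 0.596
gripper_force: 74.9
```

Call:
apply_moves(
  motion=[
    {"dx": 0,"dy": 0,"dz": 2,"rx": 0,"ry": 0,"rz": 0,"claw": 40},
    {"dx": 0,"dy": 0,"dz": 2,"rx": 0,"ry": 0,"rz": 0,"claw": 40},
    {"dx": 0,"dy": 0,"dz": 2,"rx": 0,"ry": 0,"rz": 0,"claw": 40},
    {"dx": 0,"dy": 0,"dz": 0,"rx": 0,"ry": 0,"rz": 0,"claw": 40},
    {"dx": 0,"dy": 0,"dz": 0,"rx": 0,"ry": 0,"rz": 0,"claw": 40},
  ],
)

```text
time: 12.28
ee_pos: [0.4254, -0.0721, 0.0621]
orientation: [-180.0, -0.1, 153.4]
wrist_force: [0.3, -0.3, -3.4]
grip_width: 0.594
gripper_force: 74.9
```

Call:
apply_moves(
  motion=[
    {"dx": 0,"dy": 0,"dz": 1.5,"rx": 0,"ry": 0,"rz": 0,"claw": 40},
    {"dx": 0,"dy": 0,"dz": 1.5,"rx": 0,"ry": 0,"rz": 0,"claw": 40},
    {"dx": 0,"dy": 0,"dz": 1,"rx": 0,"ry": 0,"rz": 0,"claw": 40},
    {"dx": 0,"dy": 0,"dz": 0,"rx": 0,"ry": 0,"rz": 0,"claw": 40},
    {"dx": 0,"dy": 0,"dz": 0,"rx": 0,"ry": 0,"rz": 0,"claw": 40},
  ],
)

```text
time: 12.9
ee_pos: [0.4253, -0.0721, 0.058]
orientation: [-180.0, -0.1, 153.4]
wrist_force: [1.1, -0.1, -3.5]
grip_width: 0.593
gripper_force: 74.9
```

Call:
apply_moves(
  motion=[
    {"dx": 0,"dy": 0,"dz": 1,"rx": 0,"ry": 0,"rz": 0,"claw": 40},
    {"dx": 0,"dy": 0,"dz": 1,"rx": 0,"ry": 0,"rz": 0,"claw": 40},
    {"dx": 0,"dy": 0,"dz": 0,"rx": 0,"ry": 0,"rz": 0,"claw": 40},
    {"dx": 0,"dy": 0,"dz": 0,"rx": 0,"ry": 0,"rz": 0,"claw": 40},
  ],
)

```text
time: 13.4
ee_pos: [0.4253, -0.0721, 0.056]
orientation: [-180.0, -0.1, 153.4]
wrist_force: [0.5, 0.3, -4.3]
grip_width: 0.593
gripper_force: 74.9
```

Call:
apply_moves(
  motion=[
    {"dx": 0,"dy": 0,"dz": 1,"rx": 0,"ry": 0,"rz": 0,"claw": 40},
    {"dx": 0,"dy": 0,"dz": 0,"rx": 0,"ry": 0,"rz": 0,"claw": 40},
    {"dx": 0,"dy": 0,"dz": 0,"rx": 0,"ry": 0,"rz": 0,"claw": 40},
  ],
)

```text
time: 13.78
ee_pos: [0.4254, -0.0721, 0.0552]
orientation: [-180.0, -0.0, 153.4]
wrist_force: [-0.8, 0.4, 2.1]
grip_width: 0.589
gripper_force: 75.6
```

Call:
apply_moves(
  motion=[
    {"dx": 0,"dy": 0,"dz": 1,"rx": 0,"ry": 0,"rz": 0,"claw": 40},
    {"dx": 0,"dy": 0,"dz": 0,"rx": 0,"ry": 0,"rz": 0,"claw": 40},
    {"dx": 0,"dy": 0,"dz": 0,"rx": 0,"ry": 0,"rz": 0,"claw": 40},
  ],
)

```text
time: 14.15
ee_pos: [0.4255, -0.072, 0.0551]
orientation: [-180.0, 0.0, 153.4]
wrist_force: [-2.4, 1.2, 16.0]
grip_width: 0.593
gripper_force: 77.1
```

Contact at TCP z = 0.055, as expected. I'll relieve the press slightly and open.

Call:
apply_moves(
  motion=[
    {"dx": 0,"dy": 0,"dz": -0.8,"rx": 0,"ry": 0,"rz": 0,"claw": 45},
    {"dx": 0,"dy": 0,"dz": 0,"rx": 0,"ry": 0,"rz": 0,"claw": 52},
    {"dx": 0,"dy": 0,"dz": 0,"rx": 0,"ry": 0,"rz": 0,"claw": 56},
    {"dx": 0,"dy": 0,"dz": 0,"rx": 0,"ry": 0,"rz": 0,"claw": 62},
    {"dx": 0,"dy": 0,"dz": 0,"rx": 0,"ry": 0,"rz": 0,"claw": 70},
    {"dx": 0,"dy": 0,"dz": 0,"rx": 0,"ry": 0,"rz": 0,"claw": 78},
    {"dx": 0,"dy": 0,"dz": 0,"rx": 0,"ry": 0,"rz": 0,"claw": 78},
  ],
  newtons=20,
)

```text
time: 15.02
ee_pos: [0.4253, -0.0721, 0.0548]
orientation: [-180.0, -0.1, 153.4]
wrist_force: [-0.3, -0.1, -0.1]
grip_width: 0.917
gripper_force: 0.0
```

Call:
apply_moves(
  motion=[
    {"dx": 0,"dy": 0,"dz": -5,"rx": 0,"ry": 0,"rz": 0,"claw": 78},
    {"dx": 0,"dy": 0,"dz": -12,"rx": 0,"ry": 0,"rz": 0,"claw": 78},
    {"dx": 0,"dy": 0,"dz": -20,"rx": 0,"ry": 0,"rz": 0,"claw": 78},
    {"dx": 0,"dy": 0,"dz": -30,"rx": 0,"ry": 0,"rz": 0,"claw": 78},
    {"dx": 0,"dy": 0,"dz": -30,"rx": 0,"ry": 0,"rz": 0,"claw": 78},
    {"dx": 0,"dy": 0,"dz": -30,"rx": 0,"ry": 0,"rz": 0,"claw": 78},
    {"dx": 0,"dy": 0,"dz": -15,"rx": 0,"ry": 0,"rz": 0,"claw": 78},
    {"dx": 0,"dy": 0,"dz": 0,"rx": 0,"ry": 0,"rz": 0,"claw": 78},
  ],
)

```text
time: 16.02
ee_pos: [0.426, -0.0724, 0.1983]
orientation: [180.0, 0.1, 153.3]
wrist_force: [-0.9, 0.4, -0.5]
grip_width: 0.912
gripper_force: 0.0
```

```bash
python3 - <<'E'
from h import *
goto(.425,-.072,.2)
a=snap("side","s6.png")
E
```

```text
t 16.02 pos [ 0.426  -0.0724  0.1983] rpy [1.7999e+02 1.1000e-01 1.5334e+02] F [-0.9  0.4 -0.5] grip 0.0 0.9123178393478036
tool mm [ 1.1 -0.1 -1.7]
```

View pics/s6.png

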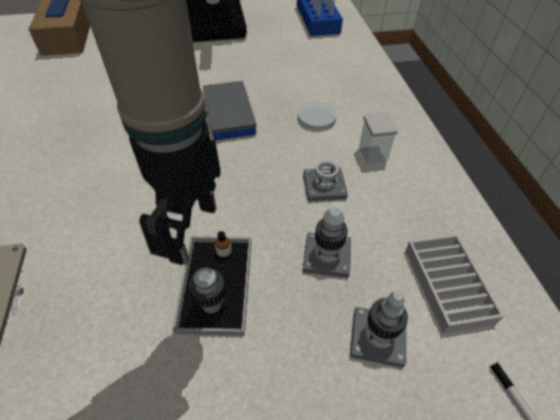

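The short objective stands upright in the tray at (210,290), and the bottle at (223,245) and both taller objectives are undisturbed. The dock at (326,178) is empty and the gripper is clear, so I'm handing in.

```bash
python3 -c "
from bench import arm
print(arm.job_done())"
```

```text
the job is handed in; nothing more can be done
None
```

The shortest objective was unlocked by its collar, drawn from its dock and set down gently, upright, in the tray's clear end; the two taller ones were left untouched, and the job was handed in at about 16 s.

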